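Slide the loaded blending tray across to the trolley

ROBOT

A 7-joint arm with a two-finger parallel gripper is mounted at the origin on the work surface. World frame = base frame: x ahead of the robot, y to its left, z up, the work surface at z = 0. Lengths are in m, angles in rad, forces in N, time in s.
With the tool pointing down it reaches from about 0.425 to 0.825 m from the base axis. Payload 3.6 kg.
Tool frame: the origin (TCP) lies on the centre line of the jaws, within the pads' length; the fingertips stand 11 mm ahead of it and the grasp point (between the pads) lies 8 mm behind it; z points along the fingers, y is the line along which they close (so a half turn about z gives the same grasp; the last joint's range is limited). The gripper opens to 93 mm and grips with 3 to 60 N. Pads are 15 mm wide; open, the fingers measure 128 mm over their backs; the gripper's body (75 mm by 188 mm) begins 65 mm behind the grasp point.
Start: joints at [-1.167, 0.615, -0.013, 1.423, 0.008, 1.103, -0.04], TCP at [0.271, 0.591, 0.23] pointing down, gripper open.
Joint ranges: [-3.12, 3.12], [-0.3, 2.06], [-1.34, 1.32], [0.26, 2.42], [-1.36, 4.5], [0.01, 1.98], [-2.84, 2.84]. Speed limits (rad/s): [2.79, 2.79, 3.14, 3.14, 3.14, 3.14, 3.14].

INTERFACE

Orientations are given as a rotation vector (axis times angle).
In Python, from plant import robot gives the robot as it stands. The module is installed in compiled form; this text tells all that it offers.
- The arm moves only by the tool move_arm, never from a script. Its argument "increments" is a list of rows, each a list of 4 numbers: the shift along the tool's x, y, z in units of 0.4 m (1.0 is 0.4 m), then the turn about the tool's z in units of pi rad (1.0 is pi rad). A call has exactly 10 rows; each row is the pose to reach, as a shift and turn from the pose commanded when the call began, along the tool's axes at that moment, turning the shorter way round; what a row does not reach only later rows make up. A row lasts 1/12 s, in which the tool goes at most 41.7 mm and 7.16 degrees, less where a joint would pass 70% of its speed; a pose out of reach is approached as far as the arm can. A call with a number of a shift or a turn outside -1 to 1 is refused whole. A call with a gripper value outside its range is refused whole. "grip" is the closure, from 0 (fully open) to 1 (shut), set as the call begins (left out, the last holds). The fingers move at their own pace and stop on an object; the grip force is fixed at half the most. Time passes only in rows, so rows that repeat a pose let the fingers close, or fill a call up. It gives the time, the measured TCP pose, the force, the opening and the grip force at its end, in the units of the state.
- robot.state(): the state, without advancing time (a new reading comes with each control period).
- robot.get_image(name): name is "side" or "top"; returns a dict with "image" (384x512x3 uint8, red, green, blue), "camera_matrix" (3x3 intrinsics, pixels), "world_to_cam" (4x4, takes a point from world to camera coordinates). Camera axes: x right, y down, z forward; pixel columns grow to the right and rows downward; lengths in m; the calibration is good to about 2 mm. A picture is of the moment at which its call begins. There is no depth.
- robot.sign_off(): hands the job in; it is judged then, once.
The state is a dict: "clock": time; "qpos": joint angles; "joint_velocities": joint speeds; "joint_torque": joint torques, N m; "eef_pos": TCP position; "tcp_rot": TCP orientation; "contact_force": force on the tool from outside, world axes, zero at the start; "wrist_torque": the same for the moment, N m; "grip_width": finger opening in m; "gripper_force": force on a finger pad.
Only numpy, scipy, OpenCV 4.12 (cv2) and the standard library are available. Lean on these libraries where they do the work, as an engineer would, in place of code of your own. Each camera call takes 0.05 s, during which the arm holds its last target. There are 200 camera calls.

TASK

Slide the loaded bamboo tray off the table, across the gap and onto the trolley's top, bottle end first, without lifting it or knocking it into things. Keep hold of its empty back end while the heavy bottle end crosses, so that it cannot sag into the gap, and lay it bridging table and trolley; then push it gently, with no more than about 1.5 kg, until its front is snug and square against the trolley's stop bar, and let go, all four bottles still standing in their rack and the other things left where they are.

Things in the scene. Friction and masses are not known exactly. Their poses are not given: they have to be found in the camera images.
- table_edge (a point): a point on the wooden table's straight left edge, on the table top (world z = 0); the edge runs along world x, its y is where the table ends and the gap begins; y points into the gap
- deck_edge (a point): middle of the long open edge of the trolley's flat deck, on the deck surface. x runs along the edge, y points away from the table straight to the back rail, z up. The deck lies level, from 4 mm lower to 2.5 mm higher than the table top, with 100 to 120 mm of gap between table and deck; its open edge is rolled (4 mm radius)
- rail_face (a point): middle of the face of the trolley's back rail that looks to the table, 20 mm above the deck; the rail is a straight rigid white upstand 45 mm high along the whole deck, 340 mm from the open edge; same axes as deck_edge. The stop bar stands in front of it
- tray_back_wall (a point): centre of the tray's back wall, half-way up (21 mm above the underside). The wall is 10 mm thick, 200 mm wide (along x) and 42 mm high from the underside; y points forward to the bottle end. Inside the tray, 148 mm of floor ahead of this wall are empty, up to the rack
- tray_front (a point): middle of the tray's front end, at the level of its underside (215 mm ahead of tray_back_wall along y, 21 mm lower); same axes
- bottle1: amber dropper bottle 33 mm across, 104 mm high, loose in a 22 mm deep hole of the wooden rack (42 mm deep along y, 34 mm high over the underside) at the front of the tray; origin at the middle of its foot, z up its axis; it stands 12 mm above the tray's underside; the one at the rack's -x end
- bottle2: the same, second from -x
- bottle3: the same, third from -x
- bottle4: the same, at +x
- water_bottle: bystander: clear water bottle 62 mm across, 190 mm high, standing on the deck towards its +x end; origin under its centre
- jar: bystander: amber jar 56 mm across, 60 mm high, on the table; origin under its centre
- beaker: bystander: glass beaker 60 mm across, 80 mm high, on the table; origin under its centre
- tray: bamboo tray 200 mm wide (x), 220 mm long (y, towards the bottle end), origin under its centre; walls 10 mm, floor 8 mm thick, lower front and back edges rounded by 4 mm. Its waxed underside slides easily (about 1 to 2 N). With its bottles it weighs 0.6 to 0.72 kg; its centre of mass is about 60 mm from the front, less than the gap: left to itself it tips into the gap
- trolley: white steel utility trolley, standing still (castors braked). Origin and axes as deck_edge. Deck 560 mm along x by 340 mm along y up to the back rail (which carries a stop bar), with 14 mm lips at its two ends (x = -280 and +280 mm)
- back_rail: the trolley's back rail with its adjustable stop bar: a rigid aluminium bar 10 mm thick, 500 mm long, 2 to 28 mm above the deck, parallel to the rail, clamped by two black thumb knobs. Origin at the foot of the rail's face. The bar's setting is not measured: its front face stands anywhere from 12 to 30 mm in front of the rail's face, to be found by touch
Mind the look-alikes: they are no part of the job. Leave any blue look-alike of the bottle4 alone. What is shaped like the bottle3 but green is not meant.

How it is judged:
By the outcome, as a careful person would: the job done as asked, in the order asked, and still so for the second after the job is handed in, with the robot touching nothing.
It also fails if it takes over 72 s, if anything falls off the work surface, if the arm or the gripper's body presses on something with over 40 N, if the wrist force passes 120 N, or if a joint passes its speed limit or range.

## Working session

There is one attempt and no reset: what is moved stays moved. The work goes in short steps, Python scripts to look and compute and a tool call to move; the robot and the scene stay as the last step left them, time stands still between calls to the robot, and variables do not carry over. Pictures are saved under pics/ and viewed, at most 10 in all, crops included, and the job is handed in when it is done.

Besides the shell and the picture viewer there is one more tool, called after "Emit:" as name([rows], argument=value, ...), one row to a line, values as JSON. move_arm: Moves the arm, as the interface text tells. Its arguments: {"type":"object","properties":{"increments":{"type":"array"},"grip":{"type":"number"}},"required":["increments"]}

```bash
mkdir -p pics; cat > h.py <<'E'
import numpy as np, cv2
from plant import robot
def snap(n,f):
    d=robot.get_image(n); cv2.imwrite(f,d["image"][:,:,::-1]); np.savez(f+".npz",K=d["camera_matrix"],T=d["world_to_cam"]); return d
def load(f):
    z=np.load(f+".npz"); return cv2.imread(f),z["K"],z["T"]
def ray(K,T,uv,z):
    R=T[:3,:3];c=-R.T@T[:3,3]; d=R.T@np.linalg.solve(K,[uv[0],uv[1],1.]); return c+d*(z-c[2])/d[2]
def proj(K,T,p):
    q=K@(T[:3,:3]@np.array(p,float)+T[:3,3]); return q[:2]/q[2]
E
python3 - <<'E'
from h import *
for n in("top","side"):
    d=snap(n,f"pics/{n}0.png"); T=d["world_to_cam"];print(n,np.round(d["camera_matrix"],1).tolist(),(-T[:3,:3].T@T[:3,3]).round(3),T[:3,:3].round(2).tolist())
a=cv2.imread("pics/top0.png");cv2.imwrite("pics/top0x.png",cv2.resize(a,(800,600),interpolation=cv2.INTER_CUBIC))
a=cv2.imread("pics/side0.png");cv2.imwrite("pics/side0x.png",cv2.resize(a,(800,600),interpolation=cv2.INTER_CUBIC))
s=robot.state();print(s)
E
```

```text
top [[439.1, 0.0, 256.7], [0.0, 439.1, 187.5], [0.0, 0.0, 1.0]] [0.474 0.065 1.533] [[-0.0, -1.0, -0.01], [-1.0, 0.0, -0.04], [0.04, 0.01, -1.0]]
side [[414.9, 0.0, 245.4], [0.0, 414.9, 186.1], [0.0, 0.0, 1.0]] [ 0.207 -0.941  0.707] [[0.95, -0.31, -0.0], [-0.16, -0.5, -0.85], [0.26, 0.81, -0.52]]
{'clock': 0.1, 'qpos': array([-1.16745158,  0.61585119, -0.01261908,  1.42469379,  0.00811045,
        1.10339953, -0.04040738]), 'joint_velocities': array([-0.00035357, -0.00226405,  0.00070538, -0.00330843, -0.00128928,
       -0.00145829, -0.00135361]), 'joint_torque': array([ 2.03657852e-03, -4.60037148e+01,  2.10320866e-01, -1.66243601e+01,
       -6.12099026e-02,  1.69633341e-02,  1.04362150e-04]), 'eef_pos': array([0.2705856 , 0.59026622, 0.22859322]), 'tcp_rot': array([-0.66981572, -3.06888828,  0.00354314]), 'contact_force': array([ 0.29591311,  0.86691908, -0.61645248]), 'wrist_torque': array([0.03178152, 0.04669553, 0.0570033 ]), 'gripper_force': 0.0, 'grip_width': 0.09326611013260527}
```

View pics/top0x.png

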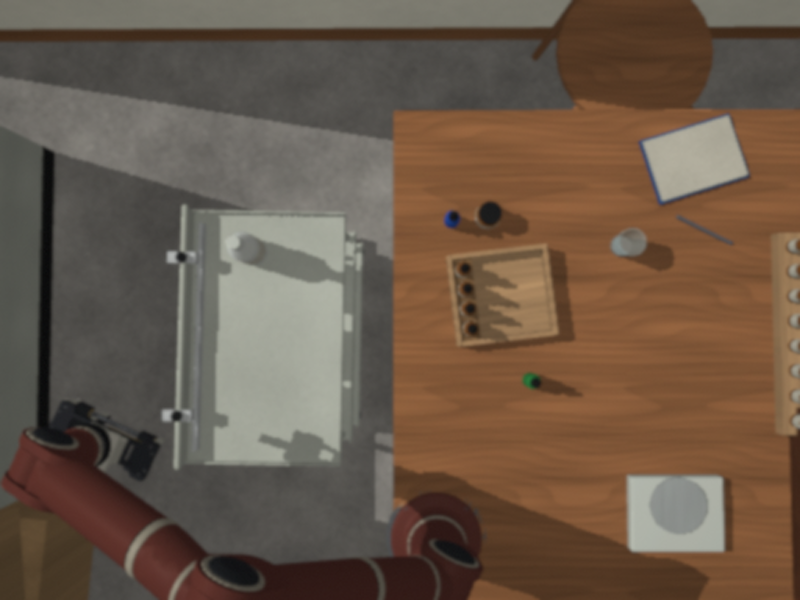

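View pics/side0x.png

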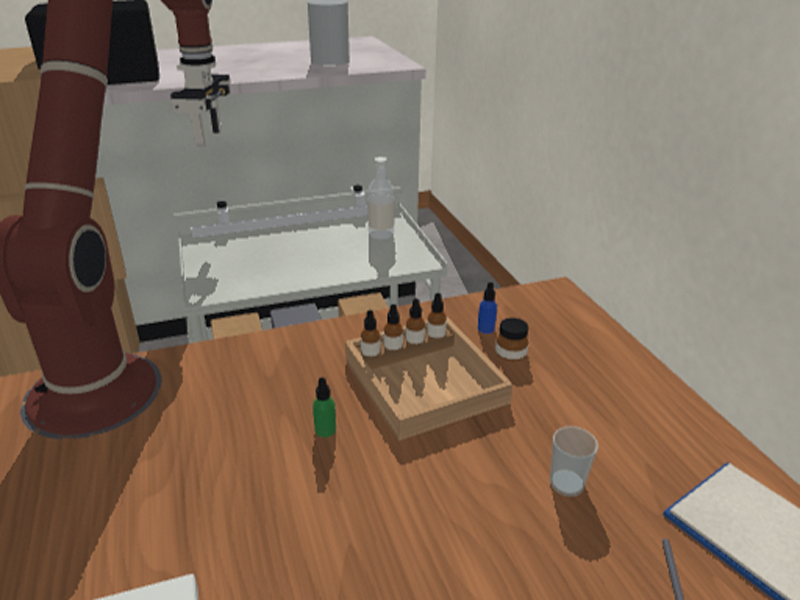

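The top view (800x600 scaling) shows the tray at px (447–557, 246–346), with four amber bottles in the rack at (465,268), (467,289), (470,309) and (472,329). The look-alikes are blue at (452,219) and green at (532,380). They stand outside the rack and aren't amber, so they stay where they are. The table edge is at u≈393, the deck's open edge at u≈345 and the rail at u≈185. The water bottle is at (242,247), the jar at (490,213) and the beaker at (630,242). Next is one enlarged crop to confirm, plus line fits.

```bash
python3 - <<'E'
from h import *
im,K,T=load("pics/top0.png")
c=im[130:260,210:370];cv2.imwrite("pics/c1.png",cv2.resize(c,None,fx=4.6,fy=4.6,interpolation=cv2.INTER_CUBIC))
g=cv2.GaussianBlur(cv2.cvtColor(im,cv2.COLOR_BGR2GRAY),(3,3),0).astype(float)
def line(u0,u1,rows,z,name,sg):
    P=[]
    for r in rows:
        d=sg*np.diff(g[r,u0:u1]); i=int(np.argmax(d))
        if 0<i<len(d)-1:
            a,b,e=d[i-1:i+2]; i=i+.5*(a-e)/(a-2*b+e+1e-9)
        P.append(ray(K,T,(u0+i+.5,r),z)[:2])
    P=np.array(P); k=np.ones(len(P),bool)
    for _ in range(4):
        f=np.polyfit(P[k,0],P[k,1],1); e=abs(P[:,1]-np.polyval(f,P[:,0])); k=e<max(.003,1.5*np.median(e))
    print(name,"y at x=.45:",np.polyval(f,.45).round(4),"slope",f[0].round(4),"res",e[k].std().round(4),k.sum(),len(k))
line(244,260,range(80,270,3),0,"table",1)
line(212,232,range(150,280,3),0,"deck",-1)
line(106,130,range(150,290,3),0.045,"rail top l",1)
for n,u,v,z in[("railtop",188,207,.045),("railbot",184,468,.045),("deck+x",345,214,0),("deck-x",340,464,0),("water top",233,242,.17),("jar",490,213,.06),("blue",452,218,.1),("green",530,380,.1),("beaker",625,247,0),
 ("fl",459,346,.042),("fr",447,257,.042),("br",546,246,.042),("bl",557,335,.042),("b1",472,329,.116),("b4",465,268,.116)]:
    print(n,ray(K,T,(u*.64,v*.64),z).round(3))
E
```

```text
table y at x=.45: 0.0977 slope 0.0316 res 0.0017 44 64
deck y at x=.45: 0.2045 slope -0.0553 res 0.0025 27 44
rail top l y at x=.45: 0.5634 slope -0.0172 res 0.0001 42 47
railtop [0.725 0.542 0.045]
railbot [0.159 0.543 0.045]
deck+x [0.716 0.202 0.   ]
deck-x [0.159 0.212 0.   ]
water top [0.633 0.411 0.17 ]
jar [ 0.708 -0.116  0.06 ]
blue [ 0.691 -0.031  0.1  ]
green [ 0.353 -0.192  0.1  ]
beaker [ 0.64  -0.424  0.   ]
fl [ 0.421 -0.049  0.042]
fr [ 0.614 -0.024  0.042]
br [ 0.638 -0.239  0.042]
bl [ 0.445 -0.261  0.042]
b1 [ 0.459 -0.071  0.116]
b4 [ 0.585 -0.057  0.116]
```

View pics/c1.png

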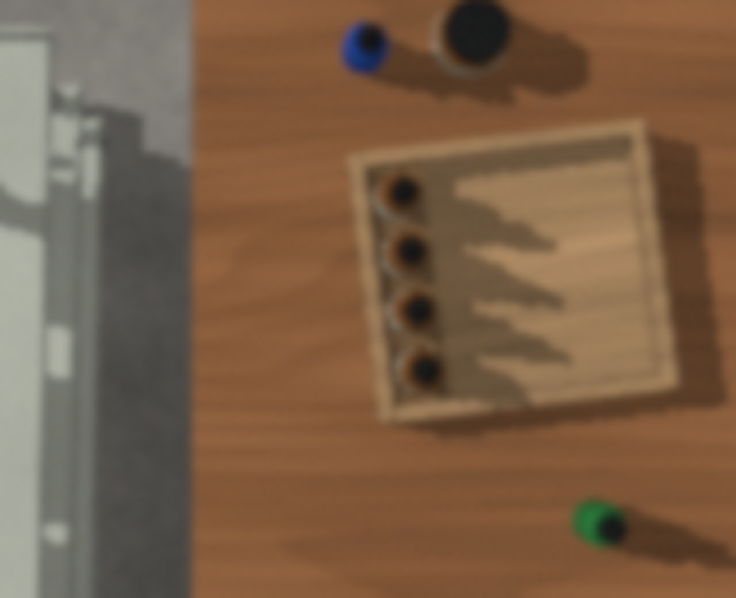

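The crop confirms it: four amber bottles sit in the tray's rack. The blue one at (365,45) and the green one at (600,525) stand loose on the table and are not the ones meant. The tray's back wall is at about (0.541, -0.247) with yaw +6.5°. The deck edge is at y≈0.206 with yaw about -1°, and the table edge is at y≈0.098.

I'll approach at height.

Emit:
move_arm([
  [-0.08,-0.06,0,-0.02],
  [-0.16,-0.12,0,-0.04],
  [-0.24,-0.18,0,-0.06],
  [-0.33,-0.24,0,-0.08],
  [-0.41,-0.3,0,-0.1],
  [-0.49,-0.36,0,-0.12],
  [-0.57,-0.42,0,-0.14],
  [-0.66,-0.48,0,-0.16],
  [-0.74,-0.54,0,-0.173],
  [-0.82,-0.59,0,-0.173],
], grip=0)

```text
clock: 0.93
eef_pos: [0.4712, 0.2365, 0.2294]
tcp_rot: [0.179, -3.136, 0.002]
contact_force: [1.3, 1.0, 0.5]
grip_width: 0.0931
gripper_force: 0.0
```

```bash
cat >> h.py <<'E'
from scipy.spatial.transform import Rotation as Ro
def inc(p,yaw_y=None):
    "increments to world TCP p; yaw_y = world angle (deg) of tool y"
    s=robot.state(); R=Ro.from_rotvec(s["tcp_rot"]).as_matrix(); d=R.T@(np.array(p)-s["eef_pos"])/.4
    a=np.degrees(np.arctan2(R[1,1],R[0,1])); t=0 if yaw_y is None else -((yaw_y-a+180)%360-180)/180
    print("pos",s["eef_pos"].round(4),"tool-y deg",a.round(2),"tilt",R[:,2].round(4),"INC",d.round(4),"turn",round(t,4),"F",s["contact_force"].round(2),"M",s["wrist_torque"].round(2),"clock",round(s["clock"],2),"w",s["grip_width"].round(4),"j7",s["qpos"][6].round(2))
E
python3 -c "
from h import *
inc((.5414,-.2474,.15),96.5)"
```

```text
Traceback (most recent call last):
  File "h.py", line 16, in inc
    print("pos",s["eef_pos"].round(4),"tool-y deg",a.round(2),"tilt",R[:,2].round(4),"INC",d.round(4),"turn",round(t,4),"F",s["contact_force"].round(2),"M",s["wrist_torque"].round(2),"clock",round(s["clock"],2),"w",s["grip_width"].round(4),"j7",s["qpos"][6].round(2))
                                                                                                                                                                                                                       ^^^^^^^^^^^^^^^^^^^^^
AttributeError: 'float' object has no attribute 'round'
```

```bash
sed -i 's/s\["grip_width"\].round(4)/round(s["grip_width"],4)/' h.py
python3 -c "
from h import *
inc((.5414,-.2474,.15),96.5)"
```

```text
pos [0.4712 0.2365 0.2294] tool-y deg 96.52 tilt [-9.0e-04 -1.3e-03 -1.0e+00] INC [-0.0372 -1.2217  0.1999] turn 0.0001 F [1.3  0.96 0.48] M [ 0.07 -0.01  0.05] clock 0.93 w 0.0931 j7 1.11
```

Emit:
move_arm([
  [0,-0.08,0,0],
  [0,-0.18,0,0],
  [-0.01,-0.28,0,0],
  [-0.01,-0.38,0,0],
  [-0.02,-0.48,0,0],
  [-0.02,-0.58,0,0],
  [-0.03,-0.68,0,0],
  [-0.03,-0.78,0,0],
  [-0.04,-0.88,0,0],
  [-0.04,-0.98,0,0],
])

```text
clock: 1.77
eef_pos: [0.5312, -0.1498, 0.2294]
tcp_rot: [0.179, -3.136, -0.0]
contact_force: [1.5, 0.0, -0.5]
grip_width: 0.093
gripper_force: 0.0
```

Emit:
move_arm([
  [0,-0.08,0,0],
  [0,-0.16,0,0],
  [0,-0.22,0.02,0],
  [0,-0.242,0.08,0],
  [0,-0.242,0.14,0],
  [0,-0.242,0.18,0],
  [0,-0.242,0.22,0],
  [0,-0.242,0.24,0],
  [0,-0.242,0.25,0],
  [0,-0.242,0.25,0],
])

```text
clock: 2.6
eef_pos: [0.5416, -0.2439, 0.1289]
tcp_rot: [0.179, -3.135, -0.001]
contact_force: [-0.0, -0.1, 0.5]
grip_width: 0.0928
gripper_force: 0.0
```

```bash
python3 - <<'E'
from h import *
inc((.5414,-.2474,.025),96.5)
d=snap("top","pics/t1.png"); im=cv2.imread("pics/t1.png")
e=snap("side","pics/s1.png"); i2=cv2.imread("pics/s1.png")
a=cv2.resize(im[140:240,270:400],(520,400),interpolation=cv2.INTER_CUBIC)
b=cv2.resize(i2[150:300,190:350],None,fx=2.5,fy=2.5,interpolation=cv2.INTER_CUBIC)[:400,:280]
cv2.imwrite("pics/t1c.png",np.hstack([a,cv2.resize(i2[180:280,210:280],(280,400))]))
E
```

```text
pos [ 0.5416 -0.2439  0.1289] tool-y deg 96.52 tilt [-1.7e-03  6.0e-04 -1.0e+00] INC [ 0.0011 -0.0088  0.2598] turn 0.0001 F [-0.05 -0.08  0.48] M [0.04 0.04 0.01] clock 2.6 w 0.0928 j7 2.04
```

View pics/t1c.png

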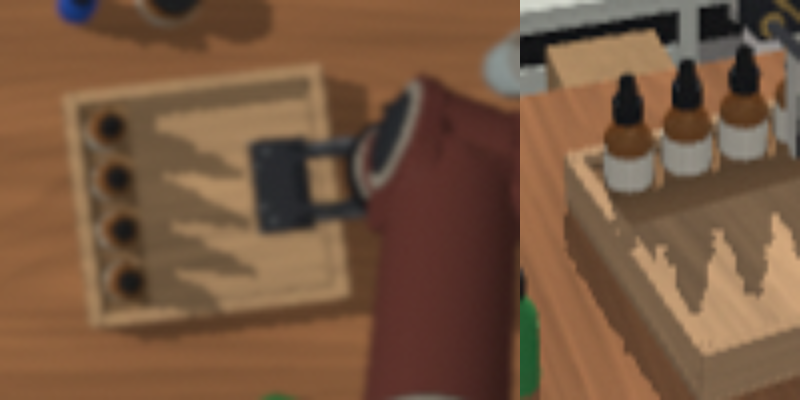

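The top crop shows the open jaws (about 250–380 px) straddling the back wall at about 335 px, with the bottles untouched. I'll lower and close.

Emit:
move_arm([
  [0,-0.005,0.03,0],
  [0,-0.009,0.07,0],
  [0,-0.009,0.11,0],
  [0,-0.009,0.15,0],
  [0,-0.009,0.19,0],
  [0,-0.009,0.22,0],
  [0,-0.009,0.24,0],
  [0,-0.009,0.25,0],
  [0,-0.009,0.257,0],
  [0,-0.009,0.257,0],
])

```text
clock: 3.53
eef_pos: [0.5426, -0.2478, 0.0268]
tcp_rot: [-0.179, 3.136, -0.0]
contact_force: [0.8, 0.2, 1.1]
grip_width: 0.0932
gripper_force: 0.0
```

Emit:
move_arm([
  [0,0,0,0],
  [0,0,0,0],
  [0,0,0,0],
  [0,0,0,0],
  [0,0,0,0],
  [0,0,0,0],
  [0,0,0,0],
  [0,0,0,0],
  [0,0,0,0],
  [0,0,0,0],
], grip=1)

```text
clock: 4.37
eef_pos: [0.5424, -0.2477, 0.0268]
tcp_rot: [0.178, -3.136, -0.0]
contact_force: [0.0, -0.3, -0.6]
grip_width: 0.0309
gripper_force: 0.0
```

```bash
python3 - <<'E'
from h import *
inc((.5414,-.2474,.025),96.5)
E
```

```text
pos [ 0.5424 -0.2477  0.0268] tool-y deg 96.51 tilt [-1.e-04 -0.e+00 -1.e+00] INC [0.0024 0.0011 0.0046] turn 0.0001 F [ 0.04 -0.3  -0.64] M [ 0.03  0.03 -0.02] clock 4.37 w 0.0309 j7 2.04
```

Emit:
move_arm([
  [0,0,0,0],
  [0,0,0,0],
  [0,0,0,0],
  [0,0,0,0],
  [0,0,0,0],
  [0,0,0,0],
  [0,0,0,0],
  [0,0,0,0],
  [0,0,0,0],
  [0,0,0,0],
])

```text
clock: 5.2
eef_pos: [0.5423, -0.2482, 0.0269]
tcp_rot: [0.178, -3.136, 0.001]
contact_force: [-0.2, -1.9, -1.0]
grip_width: 0.0099
gripper_force: 30.0
```

```bash
python3 - <<'E'
from h import *
inc((.5424,-.2477,.0268),89)
im=snap("top","pics/t2.png")
im=cv2.imread("pics/t2.png");cv2.imwrite("pics/t2c.png",cv2.resize(im[140:240,240:400],(800,500),interpolation=cv2.INTER_CUBIC))
E
```

```text
pos [ 0.5423 -0.2482  0.0269] tool-y deg 96.5 tilt [-0.e+00 -6.e-04 -1.e+00] INC [-0.0003  0.0012  0.0001] turn 0.0417 F [-0.23 -1.87 -1.01] M [-0.33 -0.03  0.11] clock 5.2 w 0.0099 j7 2.04
```

View pics/t2c.png

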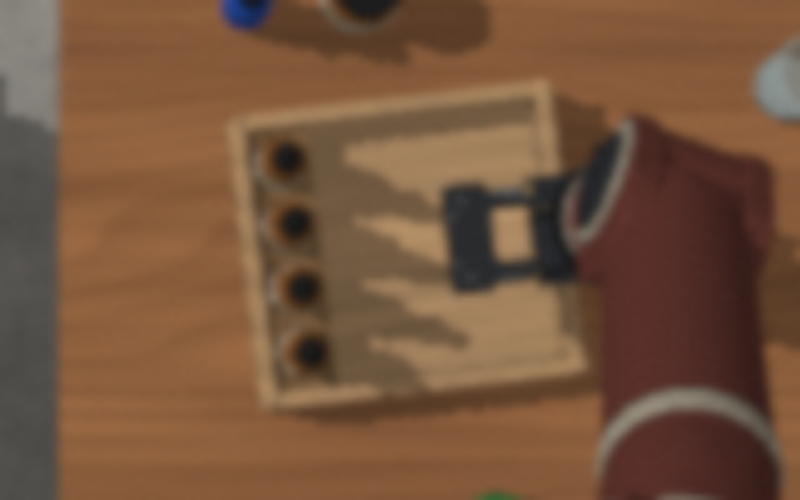

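The grip holds: opening 9.9 mm, 30 N, and all four bottles standing at (287,158), (295,223), (303,287) and (312,352). I'll slide forward smoothly and turn towards the trolley's heading.

Emit:
move_arm([
  [0.001,0.004,0,0],
  [0.002,0.014,0,0.002],
  [0.004,0.03,0,0.004],
  [0.006,0.05,0,0.007],
  [0.009,0.075,0,0.01],
  [0.012,0.1,0,0.013],
  [0.015,0.123,0,0.016],
  [0.017,0.14,0,0.018],
  [0.019,0.15,0,0.02],
  [0.02,0.155,0,0.02],
])

```text
clock: 6.08
eef_pos: [0.5273, -0.1857, 0.0268]
tcp_rot: [0.082, -3.14, -0.001]
contact_force: [-0.3, -1.8, -1.9]
grip_width: 0.01
gripper_force: 30.0
```

```bash
python3 - <<'E'
from h import *
inc((.505,-.09,.0265),89)
E
```

```text
pos [ 0.5273 -0.1857  0.0268] tool-y deg 92.97 tilt [-3.e-04  5.e-04 -1.e+00] INC [0.0433 0.2418 0.001 ] turn 0.0221 F [-0.3  -1.83 -1.89] M [-0.44 -0.14 -0.05] clock 6.08 w 0.01 j7 1.92
```

Emit:
move_arm([
  [0.001,0.005,0,0],
  [0.003,0.02,0,0.002],
  [0.007,0.04,0,0.005],
  [0.012,0.07,0,0.008],
  [0.018,0.105,0,0.011],
  [0.025,0.14,0,0.014],
  [0.031,0.175,0,0.017],
  [0.036,0.205,0,0.019],
  [0.04,0.228,0,0.021],
  [0.042,0.24,0,0.022],
])

```text
clock: 6.92
eef_pos: [0.5053, -0.0896, 0.0268]
tcp_rot: [-0.026, -3.141, -0.002]
contact_force: [0.7, -2.4, -1.0]
grip_width: 0.0095
gripper_force: 30.0
```

```bash
python3 - <<'E'
from h import *
inc((.485,.01,.0268),89)
d=snap("top","pics/t3.png")
im=cv2.imread("pics/t3.png");cv2.imwrite("pics/t3c.png",cv2.resize(im[120:270,100:340],(800,500),interpolation=cv2.INTER_CUBIC))
E
```

```text
pos [ 0.5053 -0.0896  0.0268] tool-y deg 89.07 tilt [-7.0e-04  1.1e-03 -1.0e+00] INC [0.0549 0.2482 0.0004] turn 0.0004 F [ 0.75 -2.43 -1.04] M [-0.54 -0.09 -0.03] clock 6.92 w 0.0095 j7 1.74
```

View pics/t3c.png

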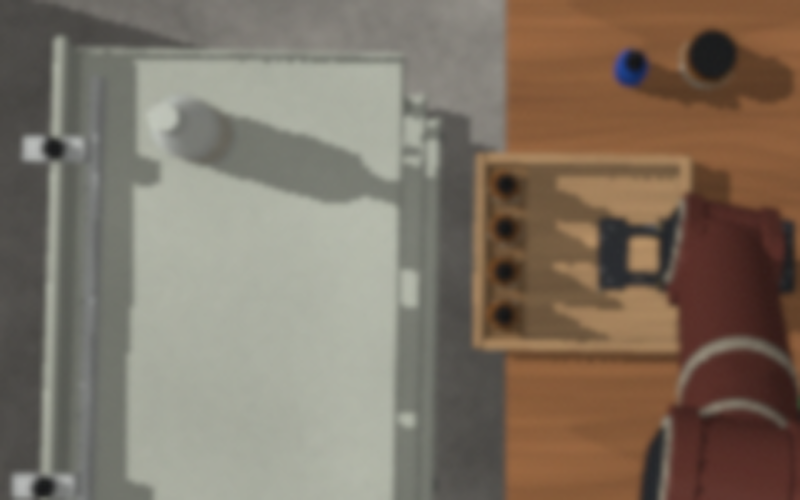

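The tray is square at (473–690, 153–353), with the deck edge ahead at about u=400 and the water bottle at (200,130), clear of the tray's path. I'm moving the front up to the deck edge.

Emit:
move_arm([
  [0.001,0.004,0,0],
  [0.003,0.015,0,0],
  [0.007,0.032,0,0],
  [0.012,0.055,0,0],
  [0.018,0.08,0,0],
  [0.024,0.105,0,0.001],
  [0.03,0.13,0,0.001],
  [0.035,0.15,0,0.002],
  [0.038,0.165,0,0.002],
  [0.04,0.172,0,0.002],
])

```text
clock: 7.8
eef_pos: [0.491, -0.0215, 0.027]
tcp_rot: [0.035, 3.141, 0.0]
contact_force: [1.0, -2.0, 0.5]
grip_width: 0.0095
gripper_force: 30.0
```

```bash
python3 - <<'E'
from h import *
inc((.485,.01,.0268),88.6)
snap("side","pics/s2.png"); im=cv2.imread("pics/s2.png");cv2.imwrite("pics/s2c.png",cv2.resize(im[110:250,110:320],(780,520),interpolation=cv2.INTER_CUBIC))
E
```

```text
pos [ 0.491  -0.0215  0.027 ] tool-y deg 88.71 tilt [ 2.e-04  3.e-04 -1.e+00] INC [0.0167 0.0783 0.0005] turn 0.0006 F [ 0.96 -2.04  0.52] M [-0.82 -0.16 -0.12] clock 7.8 w 0.0095 j7 1.63
```

View pics/s2c.png

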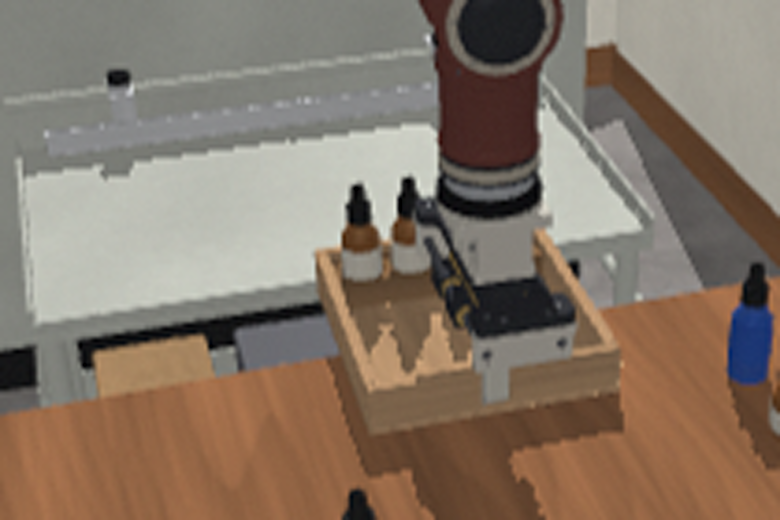

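The side crop shows the tray level with its front at the deck edge near (320,250), and the bottles upright. Now slowly over the edge.

Emit:
move_arm([
  [0.001,0.003,0,0],
  [0.002,0.008,0,0],
  [0.003,0.014,0,0],
  [0.004,0.02,0,0],
  [0.005,0.026,0,0],
  [0.006,0.032,0,0],
  [0.008,0.038,0,0],
  [0.009,0.044,0,0],
  [0.01,0.049,0,0],
  [0.01,0.05,0,0],
])

```text
clock: 8.68
eef_pos: [0.4878, -0.0051, 0.027]
tcp_rot: [0.041, 3.141, -0.004]
contact_force: [1.7, -8.7, 4.7]
grip_width: 0.0095
gripper_force: 30.0
```

Emit:
move_arm([
  [0.001,0.003,0,0],
  [0.002,0.008,0,0],
  [0.003,0.014,0,0],
  [0.004,0.02,0,0],
  [0.005,0.026,0,0],
  [0.006,0.032,0,0],
  [0.008,0.038,0,0],
  [0.009,0.044,0,0],
  [0.01,0.049,0,0],
  [0.01,0.05,0,0],
])

```text
clock: 9.52
eef_pos: [0.4839, 0.0179, 0.0268]
tcp_rot: [-0.037, -3.141, -0.001]
contact_force: [0.9, -2.5, 3.2]
grip_width: 0.01
gripper_force: 30.1
```

```bash
python3 - <<'E'
from h import *
inc((.465,.1,.0268),88.6)
E
```

```text
pos [0.4839 0.0179 0.0268] tool-y deg 88.64 tilt [-2.e-04  4.e-04 -1.e+00] INC [5.220e-02 2.041e-01 2.000e-04] turn 0.0002 F [ 0.88 -2.51  3.2 ] M [-0.07 -0.13 -0.1 ] clock 9.52 w 0.01 j7 1.57
```

It climbed onto the deck with a peak of about 9 N. I'll continue to the bridging pose and shift further away from the water bottle.

Emit:
move_arm([
  [0.001,0.003,0,0],
  [0.005,0.01,0,0],
  [0.012,0.022,0,0],
  [0.02,0.036,0,0],
  [0.03,0.052,0,0],
  [0.042,0.07,0,0],
  [0.053,0.088,0,0],
  [0.062,0.103,0,0],
  [0.07,0.114,0,0],
  [0.074,0.12,0,0],
])

```text
clock: 10.35
eef_pos: [0.4555, 0.067, 0.0271]
tcp_rot: [0.037, 3.141, 0.001]
contact_force: [2.1, -3.9, 4.9]
grip_width: 0.01
gripper_force: 30.3
```

```bash
python3 - <<'E'
from h import *
inc((.455,.065,.0268),88.6)
snap("side","pics/s3.png"); im=cv2.imread("pics/s3.png");cv2.imwrite("pics/s3c.png",cv2.resize(im[110:250,110:320],(780,520),interpolation=cv2.INTER_CUBIC))
E
```

```text
pos [0.4555 0.067  0.0271] tool-y deg 88.66 tilt [ 6.e-04  3.e-04 -1.e+00] INC [ 0.001  -0.005   0.0006] turn 0.0003 F [ 2.07 -3.94  4.94] M [-0.36 -0.56 -0.35] clock 10.35 w 0.01 j7 1.49
```

View pics/s3c.png

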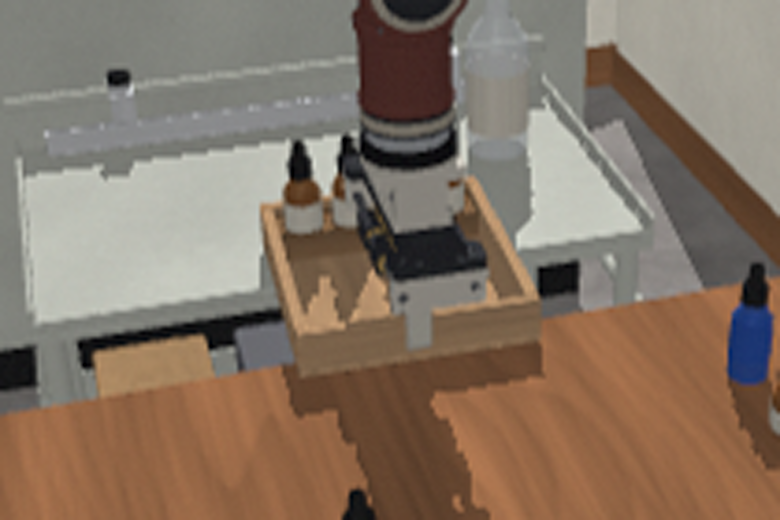

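The tray now bridges table and trolley, with its back on the table, its front on the deck and the bottles upright. Releasing.

Emit:
move_arm([
  [0,0,0,0],
  [0,0,0,0],
  [0,0,0,0],
  [0,0,0,0],
  [0,0,0,0],
  [0,0,0,0],
  [0,0,0,0],
  [0,0,0,0],
  [0,0,0,0],
  [0,0,0,0],
], grip=0)

```text
clock: 11.23
eef_pos: [0.4556, 0.0659, 0.0268]
tcp_rot: [-0.038, -3.141, 0.0]
contact_force: [0.3, -0.0, 0.7]
grip_width: 0.0717
gripper_force: 0.0
```

Emit:
move_arm([
  [0,0,-0.01,0],
  [0,0,-0.03,0],
  [0,0,-0.06,0],
  [0,0,-0.1,0],
  [0,0,-0.14,0],
  [0,0,-0.18,0],
  [0,-0.01,-0.2,0],
  [0,-0.03,-0.2,0],
  [0,-0.06,-0.2,0.03],
  [0,-0.1,-0.2,0.06],
])

```text
clock: 12.07
eef_pos: [0.4542, 0.0257, 0.1067]
tcp_rot: [-0.338, -3.123, -0.001]
contact_force: [0.4, 0.5, -0.7]
grip_width: 0.0932
gripper_force: 0.0
```

```bash
python3 - <<'E'
from h import *
inc((.456,.02,.022),-1.4)
E
```

```text
pos [0.4542 0.0257 0.1067] tool-y deg 77.63 tilt [-4.e-04  5.e-04 -1.e+00] INC [-0.0075 -0.0131  0.2116] turn 0.4391 F [ 0.41  0.53 -0.71] M [-0.01  0.04  0.06] clock 12.07 w 0.0932 j7 1.41
```

Emit:
move_arm([
  [-0.002,-0.004,0,0.035],
  [-0.004,-0.008,0,0.07],
  [-0.007,-0.013,0,0.11],
  [-0.007,-0.013,0,0.15],
  [-0.007,-0.013,0,0.185],
  [-0.007,-0.013,0,0.22],
  [-0.007,-0.013,0,0.26],
  [-0.007,-0.013,0,0.3],
  [-0.007,-0.013,0,0.335],
  [-0.007,-0.013,0,0.37],
])

```text
clock: 12.9
eef_pos: [0.4556, 0.0193, 0.1063]
tcp_rot: [-2.002, -2.421, 0.002]
contact_force: [-0.5, 0.5, 0.4]
grip_width: 0.0929
gripper_force: 0.0
```

Emit:
move_arm([
  [0,0,0,0.035],
  [0,0,0.02,0.069],
  [0,0,0.06,0.069],
  [0,0,0.1,0.069],
  [0,0,0.14,0.069],
  [0,0,0.17,0.069],
  [0,0,0.19,0.069],
  [0,0,0.202,0.069],
  [0,0,0.21,0.069],
  [0,0,0.21,0.069],
])

```text
clock: 13.73
eef_pos: [0.456, 0.0199, 0.0225]
tcp_rot: [-2.245, -2.197, 0.001]
contact_force: [0.1, -1.0, 0.0]
grip_width: 0.0925
gripper_force: 0.0
```

```bash
python3 - <<'E'
from h import *
inc((.456,.1,.022),-1.4)
snap("side","pics/s4.png"); im=cv2.imread("pics/s4.png");a=cv2.resize(im[110:250,130:320],(400,300),interpolation=cv2.INTER_CUBIC)
snap("top","pics/t4.png"); im=cv2.imread("pics/t4.png");b=cv2.resize(im[120:270,100:300],(400,300),interpolation=cv2.INTER_CUBIC)
cv2.imwrite("pics/v4.png",np.hstack([a,b]))
E
```

```text
pos [0.456  0.0199 0.0225] tool-y deg -1.25 tilt [-8.e-04 -2.e-04 -1.e+00] INC [ 0.2002 -0.0045  0.0012] turn 0.0008 F [ 0.1  -1.04  0.01] M [-0.07  0.07  0.01] clock 13.73 w 0.0925 j7 0.58
```

View pics/v4.png

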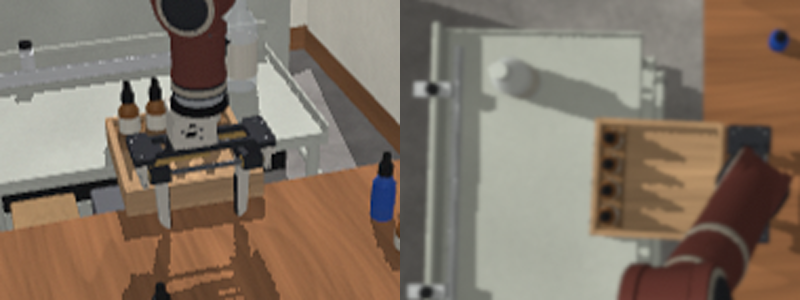

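The jaws are open and square behind the back wall, the tray bridges the gap and the bottles are upright. Now I'll push with both fingers.

Emit:
move_arm([
  [0.015,0,0,0],
  [0.03,0,0,0],
  [0.045,0,0,0],
  [0.055,0,0,0],
  [0.063,0,0,0],
  [0.071,0,0,0],
  [0.08,0,0,0],
  [0.09,0,0,0],
  [0.1,0,0,0],
  [0.11,0,0,0],
])

```text
clock: 14.67
eef_pos: [0.4575, 0.0637, 0.0229]
tcp_rot: [2.246, 2.195, -0.0]
contact_force: [-0.1, -3.1, 0.4]
grip_width: 0.0929
gripper_force: 1.1
```

Emit:
move_arm([
  [0.01,0,0,0],
  [0.022,0,0,0],
  [0.036,0,0,0],
  [0.052,0,0,0],
  [0.07,0,0,0],
  [0.088,0,0,0],
  [0.106,0,0,0],
  [0.122,0,0,0],
  [0.136,0,0,0],
  [0.148,0,0,0],
])

```text
clock: 15.5
eef_pos: [0.4584, 0.1241, 0.0229]
tcp_rot: [-2.244, -2.198, 0.0]
contact_force: [0.1, -3.2, 0.9]
grip_width: 0.093
gripper_force: 1.6
```

Emit:
move_arm([
  [0.012,0,0,0],
  [0.025,0,0,0],
  [0.04,0,0,0],
  [0.057,0,0,0],
  [0.075,0,0,0],
  [0.093,0,0,0],
  [0.11,0,0,0],
  [0.126,0,0,0],
  [0.14,0,0,0],
  [0.15,0,0,0],
])

```text
clock: 16.33
eef_pos: [0.4597, 0.1844, 0.0228]
tcp_rot: [-2.244, -2.198, -0.0]
contact_force: [-0.9, -4.5, 3.1]
grip_width: 0.0932
gripper_force: 1.9
```

```bash
python3 - <<'E'
from h import *
inc((.456,.255,.022),-1.4)
E
```

```text
pos [0.4597 0.1844 0.0228] tool-y deg -1.18 tilt [-2.e-04  2.e-04 -1.e+00] INC [ 0.1764 -0.0128  0.0021] turn 0.0012 F [-0.92 -4.49  3.11] M [-0.83  0.07 -0.02] clock 16.33 w 0.0932 j7 0.26
```

Emit:
move_arm([
  [0.01,0,0,0],
  [0.022,0,0,0],
  [0.036,0,0,0],
  [0.05,0,0,0],
  [0.065,0,0,0],
  [0.08,0,0,0],
  [0.094,0,0,0],
  [0.106,0,0,0],
  [0.115,0,0,0],
  [0.12,0,0,0],
])

```text
clock: 17.17
eef_pos: [0.4606, 0.2322, 0.0228]
tcp_rot: [-2.244, -2.198, 0.0]
contact_force: [-1.4, -3.4, 2.6]
grip_width: 0.0929
gripper_force: 1.8
```

```bash
python3 - <<'E'
from h import *
inc((.456,.29,.022),-1.4)
snap("side","pics/s5.png"); im,K,T=load("pics/s5.png")
# amber mask -> sanity on bottle count in the top picture
snap("top","pics/t5.png"); im,K,T=load("pics/t5.png")
g=cv2.cvtColor(im,cv2.COLOR_BGR2HSV); m=((g[...,0]>5)&(g[...,0]<25)&(g[...,1]>60)).astype(np.uint8); m[:,245:]=0; m[:100]=0;m[280:]=0
n,l,s,c=cv2.connectedComponentsWithStats(m)
for i in range(1,n):
    if s[i,4]>100:
        cs,_=cv2.findContours((l==i).astype(np.uint8),0,1); r=cv2.minAreaRect(cs[0]); print(s[i],r)
        print(np.array([ray(K,T,p,.045) for p in cv2.boxPoints(r)]).round(3).tolist())
E
```

```text
pos [0.4606 0.2322 0.0228] tool-y deg -1.17 tilt [-2.e-04  2.e-04 -1.e+00] INC [ 0.1442 -0.0145  0.002 ] turn 0.0013 F [-1.39 -3.43  2.62] M [-0.78  0.08  0.01] clock 17.17 w 0.0929 j7 0.17
[ 143  179   61   63 2404] ((172.61834716796875, 210.094482421875), (58.97292709350586, 62.00183868408203), 1.7357045412063599)
[[0.358, 0.463, 0.045], [0.568, 0.459, 0.045], [0.562, 0.258, 0.045], [0.352, 0.264, 0.045]]
```

Emit:
move_arm([
  [0.01,0,0,0],
  [0.022,0,0,0],
  [0.035,0,0,0],
  [0.048,0,0,0],
  [0.06,0,0,0],
  [0.072,0,0,0],
  [0.083,0,0,0],
  [0.091,0,0,0],
  [0.097,0,0,0],
  [0.1,0,0,0],
])

```text
clock: 18.1
eef_pos: [0.4614, 0.272, 0.0227]
tcp_rot: [-2.244, -2.198, 0.0]
contact_force: [-0.6, -2.6, -0.5]
grip_width: 0.0931
gripper_force: 1.3
```

Emit:
move_arm([
  [0.003,0,0,0],
  [0.006,0,0,0],
  [0.009,0,0,0],
  [0.012,0,0,0],
  [0.015,0,0,0],
  [0.018,0,0,0],
  [0.021,0,0,0],
  [0.024,0,0,0],
  [0.025,0,0,0],
  [0.025,0,0,0],
])

```text
clock: 18.93
eef_pos: [0.4618, 0.2818, 0.0228]
tcp_rot: [-2.245, -2.198, -0.0]
contact_force: [-0.2, -0.7, -1.6]
grip_width: 0.0932
gripper_force: 0.7
```

```bash
python3 - <<'E'
from h import *
inc((.456,.3,.022),-1.4)
E
```

```text
pos [0.4618 0.2818 0.0228] tool-y deg -1.21 tilt [ 0.e+00  3.e-04 -1.e+00] INC [ 0.0452 -0.0155  0.002 ] turn 0.0011 F [-0.16 -0.74 -1.63] M [-0.37  0.08 -0.05] clock 18.93 w 0.0932 j7 0.07
```

Emit:
move_arm([
  [0.001,0,0,0],
  [0.002,0,0,0],
  [0.003,0,0,0],
  [0.004,0,0,0],
  [0.005,0,0,0],
  [0.006,0,0,0],
  [0.007,0,0,0],
  [0.008,0,0,0],
  [0.009,0,0,0],
  [0.01,0,0,0],
])

```text
clock: 19.77
eef_pos: [0.462, 0.2854, 0.0229]
tcp_rot: [2.245, 2.197, -0.0]
contact_force: [-0.2, -3.4, -1.3]
grip_width: 0.0927
gripper_force: 1.0
```

```bash
python3 - <<'E'
from h import *
inc((.456,.3,.022),-1.4)
snap("top","pics/t6.png"); im,K,T=load("pics/t6.png")
g=cv2.cvtColor(im,cv2.COLOR_BGR2HSV); m=((g[...,0]>5)&(g[...,0]<25)&(g[...,1]>60)).astype(np.uint8); m[:,245:]=0; m[:100]=0;m[280:]=0
n,l,s,c=cv2.connectedComponentsWithStats(m)
for i in range(1,n):
    if s[i,4]>100:
        cs,_=cv2.findContours((l==i).astype(np.uint8),0,1); r=cv2.minAreaRect(cs[0]); print(np.array([ray(K,T,p,.045) for p in cv2.boxPoints(r)]).round(3).tolist())
E
```

```text
pos [0.462  0.2854 0.0229] tool-y deg -1.23 tilt [ 0. -0. -1.] INC [ 0.0361 -0.0157  0.0021] turn 0.0009 F [-0.24 -3.38 -1.25] M [-0.51  0.08 -0.01] clock 19.77 w 0.0927 j7 0.06
[[0.355, 0.517, 0.045], [0.568, 0.513, 0.045], [0.561, 0.287, 0.045], [0.348, 0.293, 0.045]]
```

Not in contact yet, so the small steps continue.

Emit:
move_arm([
  [0.001,0,0,0],
  [0.002,0,0,0],
  [0.003,0,0,0],
  [0.004,0,0,0],
  [0.005,0,0,0],
  [0.006,0,0,0],
  [0.007,0,0,0],
  [0.008,0,0,0],
  [0.009,0,0,0],
  [0.01,0,0,0],
])

```text
clock: 20.65
eef_pos: [0.4621, 0.2887, 0.0228]
tcp_rot: [2.244, 2.197, -0.001]
contact_force: [-0.5, -4.6, -0.9]
grip_width: 0.0929
gripper_force: 2.1
```

```bash
python3 -c "
from h import *
inc((.456,.3,.022),-1.4)"
```

```text
pos [0.4621 0.2887 0.0228] tool-y deg -1.22 tilt [-0.     -0.0011 -1.    ] INC [ 0.0279 -0.0158  0.0021] turn 0.001 F [-0.5  -4.6  -0.88] M [-0.96  0.09  0.1 ] clock 20.65 w 0.0929 j7 0.05
```

Emit:
move_arm([
  [0.001,0,0,0],
  [0.002,0,0,0],
  [0.003,0,0,0],
  [0.003,0,0,0],
  [0.004,0,0,0],
  [0.004,0,0,0],
  [0.005,0,0,0],
  [0.005,0,0,0],
  [0.005,0,0,0],
  [0.005,0,0,0],
])

```text
clock: 21.48
eef_pos: [0.4622, 0.2888, 0.0228]
tcp_rot: [2.243, 2.196, -0.004]
contact_force: [0.1, -7.5, -0.1]
grip_width: 0.0928
gripper_force: 3.6
```

```bash
python3 -c "
from h import *
inc((.456,.3,.022),-1.4)"
```

```text
pos [0.4622 0.2888 0.0228] tool-y deg -1.21 tilt [-1.0e-04 -3.8e-03 -1.0e+00] INC [ 0.0278 -0.016   0.002 ] turn 0.0011 F [ 0.08 -7.46 -0.09] M [-1.52  0.11  0.4 ] clock 21.48 w 0.0928 j7 0.05
```

The tray has reached the bar: it stalled at 7.5 N. The load sits on the -x finger, so I'll trim the yaw slightly and press a little more to make sure it is flush.

Emit:
move_arm([
  [0,0,0,-0.001],
  [0.001,0,0,-0.002],
  [0.001,0,0,-0.002],
  [0.002,0,0,-0.002],
  [0.002,0,0,-0.002],
  [0.003,0,0,-0.002],
  [0.003,0,0,-0.002],
  [0.003,0,0,-0.002],
  [0.003,0,0,-0.002],
  [0.003,0,0,-0.002],
])

```text
clock: 22.32
eef_pos: [0.4628, 0.289, 0.0229]
tcp_rot: [2.238, 2.199, -0.004]
contact_force: [1.0, -8.9, -0.1]
grip_width: 0.0928
gripper_force: 4.1
```

```bash
python3 -c "
from h import *
inc((.456,.3,.022),-1.4)"
```

```text
pos [0.4628 0.289  0.0229] tool-y deg -1.01 tilt [ 9.0e-04 -4.6e-03 -1.0e+00] INC [ 0.0272 -0.0176  0.0021] turn 0.0021 F [ 1.   -8.89 -0.11] M [-1.71  0.02  0.04] clock 22.32 w 0.0928 j7 0.05
```

The load is balanced at 8.9 N with the tray square. Backing off slowly, then lifting clear.

Emit:
move_arm([
  [-0.003,0,0,0],
  [-0.006,0,0,0],
  [-0.01,0,0,0],
  [-0.014,0,0,0],
  [-0.02,0,0,0],
  [-0.03,0,0,0],
  [-0.045,0,0,0],
  [-0.06,0,0,0],
  [-0.08,0,0,0],
  [-0.1,0,0,0],
])

```text
clock: 23.15
eef_pos: [0.4614, 0.2518, 0.0229]
tcp_rot: [-2.238, -2.204, 0.0]
contact_force: [-0.0, -0.0, 0.2]
grip_width: 0.0934
gripper_force: 0.0
```

Emit:
move_arm([
  [-0.03,0,-0.02,0],
  [-0.07,0,-0.06,0],
  [-0.12,0,-0.12,0],
  [-0.17,0,-0.2,0],
  [-0.22,0,-0.28,0],
  [-0.28,0,-0.36,0],
  [-0.34,0,-0.42,0],
  [-0.39,0,-0.46,0],
  [-0.43,0,-0.48,0],
  [-0.45,0,-0.48,0],
])

```text
clock: 23.98
eef_pos: [0.4593, 0.0695, 0.2168]
tcp_rot: [2.241, 2.198, 0.005]
contact_force: [0.2, 0.3, 0.1]
grip_width: 0.0927
gripper_force: 0.0
```

```bash
python3 - <<'E'
from h import *
inc((.456,.3,.022),-1.4)
snap("side","pics/s7.png"); im=cv2.imread("pics/s7.png");a=cv2.resize(im[80:220,90:290],(400,300),interpolation=cv2.INTER_CUBIC)
snap("top","pics/t7.png"); im=cv2.imread("pics/t7.png");b=cv2.resize(im[120:270,100:300],(400,300),interpolation=cv2.INTER_CUBIC)
cv2.imwrite("pics/v7.png",np.hstack([a,b]))
E
```

```text
pos [0.4593 0.0695 0.2168] tool-y deg -1.11 tilt [ 3.8e-03  9.0e-04 -1.0e+00] INC [ 0.5756 -0.0213  0.4874] turn 0.0016 F [0.23 0.28 0.15] M [-0.05  0.1   0.06] clock 23.98 w 0.0927 j7 0.22
```

View pics/v7.png

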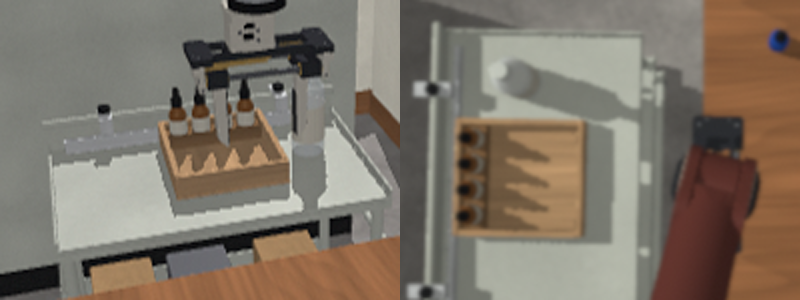

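The tray is snug against the bar with its front edge at u≈457 in the top half, four bottles upright, the water bottle untouched and the arm clear. Handing in.

```bash
python3 -c "
from plant import robot
print(robot.sign_off())"
```

```text
the job is handed in; nothing more can be done
None
```

The job is handed in: the tray sits snug and square against the trolley's stop bar with all four bottles standing, the final push read about 9 N, nothing else was touched, and it took about 24 s.

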